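Build the stepped check master on its stand

ROBOT

A 6-joint arm with a two-finger parallel gripper is mounted at the origin on the work surface. World frame = base frame: x ahead of the robot, y to its left, z up, the work surface at z = 0. Lengths are in mm, angles in rad, forces in N, time in s.
With the tool pointing down it reaches from about 275 to 1000 mm from the base axis. Payload 8.4 kg.
Tool frame: the origin (TCP) lies on the front face of the gripper's body, between the roots of the fingers; the fingertips stand 73 mm ahead of it and the grasp point (between the pads) lies 54 mm ahead of it; z points along the fingers, y is the direction in which the jaws open and shut (so a half turn about z gives the same grasp; the last joint's range is limited). The gripper opens to 85 mm and grips with 20 to 120 N. Pads are 22 mm wide; open, the fingers measure 114 mm over their backs; the gripper's body (76 mm by 85 mm) begins 54 mm behind the grasp point. The pads swing forward as they close: fully open they stand 13 mm farther back than shut.
Start: joints at [-0.002, 0.353, 1.633, -0, 1.155, -0.002], TCP at [625.003, -0, 303.881] pointing down, gripper open.
Joint ranges: [-2.63, 2.63], [-0.92, 2.1], [0.06, 2.66], [-1.3, 4.44], [0, 2.69], [-3.02, 3.02]. Speed limits (rad/s): [2.22, 2.22, 2.79, 3.14, 3.14, 3.14].

INTERFACE

Orientations are given as [roll, pitch, yaw] about the fixed x, y, z axes, in that order (R = Rz(yaw) Ry(pitch) Rx(roll)).
In Python, from rig import status, cams, order gives the robot as it stands. The module is installed in compiled form; this text tells all that it offers.
- The arm moves only by the shell command python3 -m creep 'ROWS' [OPENING] [FORCE]. ROWS is JSON, a list of rows, each a list of 6 numbers: the shift along the tool's x, y, z in units of 0.1 m (1.0 is 0.1 m), then the turn, a rotation vector about the tool's x, y, z in units of pi rad (1.0 is pi rad). A call has 1 to 8 rows; each row shifts and turns the commanded pose from where the row before left it, along the tool's axes as they then stand; what a row does not reach is not made up. A row lasts 1/12 s, in which the tool goes at most 41.7 mm and 7.16 degrees, less where a joint would pass 70% of its speed; a pose out of reach is approached as far as the arm can. A call with a number of a shift or a turn outside -1 to 1 is refused whole. A call with a gripper value outside its range is refused whole. OPENING is the closure, from -1 (fully open) to 1 (shut), set as the call begins (- or left out, the last holds). The fingers move at their own pace and stop on an object; FORCE is the grip in N (left out, the last holds). Time passes only in rows, so rows that do not move let the fingers close. It gives the time, the measured TCP pose, the force and the opening at its end, in the units of the state.
- status.sense(): the state, without advancing time (a new reading comes with each control period).
- cams.grab_frame(name): name is "scene" or "side" or "wrist"; returns a dict with "pixels" (420x560x3 uint8, red, green, blue), "mtx" (3x3 intrinsics, pixels), "T" (4x4, takes a point from camera to world coordinates). Camera axes: x right, y up, looking along -z (the intrinsics and any distortion apply to the point x, -y, -z); pixel columns grow to the right and rows downward; lengths in mm; the calibration is good to about 2 mm. The wrist camera is an equidistant fisheye: a pixel r from the principal point sees the ray r / f radians off the axis. A picture is of the moment at which its call begins. There is no depth.
- order.sign_off(): hands the job in, once; it reports no verdict.
The state is a dict: "clock": time; "qpos": joint angles; "qvel": joint speeds; "joint_efforts": joint torques, N m; "eef_pos": TCP position; "tcp_rot": TCP orientation; "contact_force": force on the tool from outside, world axes, zero at the start; "wrist_torque": the same for the moment, N m; "opening": opening from 0.0 (shut) to 1.0 (fully open).
Only numpy, scipy, OpenCV 4.12 (cv2) and the standard library are available. Lean on these libraries where they do the work, as an engineer would, in place of code of your own. Each camera call takes 0.05 s, during which the arm holds its last target. There are 200 camera calls.

TASK

Build the stepped check master for the height gauge: nest the three round discs on the spigot of the wooden stand, the largest at the bottom, then the medium one, the smallest on top, each fully seated and level. The hexagonal steel blank does not nest with them: put it, standing flat and upright, in the red reject tray. Leave the yellow plug gauge where it lies.

Things in the scene. Friction and masses are not known exactly. Their poses are not given: they have to be found in the camera images.
- disc_large: Largest setting disc: bare aluminium, 62 mm diameter, body 30 mm high, about 0.2 kg, loose. Its underside has a central round recess, 34 mm across and 12 mm deep (not visible from above), and on its top stands a tapered spigot, 30 mm across at its root, 18 mm at its tip and 10 mm high, made to enter the recess of the disc above; 40 mm high overall. Origin: centre of the underside; z up; yaw has no meaning.
- disc_medium: Medium setting disc: blue, 52 mm diameter, body 30 mm high, about 0.15 kg, loose. Its underside has a central round recess, 34 mm across and 12 mm deep (not visible from above), and on its top stands a tapered spigot, 30 mm across at its root, 18 mm at its tip and 10 mm high, made to enter the recess of the disc above; 40 mm high overall. Origin: centre of the underside; z up; yaw has no meaning.
- disc_small: Smallest setting disc: brass, 42 mm diameter, body 30 mm high, about 0.22 kg, loose. Its underside has a central round recess, 34 mm across and 12 mm deep (not visible from above), and on its top stands a tapered spigot, 30 mm across at its root, 18 mm at its tip and 10 mm high, made to enter the recess of the disc above; 40 mm high overall. Origin: centre of the underside; z up; yaw has no meaning.
- hex_blank: Hexagonal steel blank, solid, 46 mm across flats, 53 mm across corners, 30 mm high, flat top with a black round mark, no recess and no spigot; about 0.25 kg, loose. Origin: centre of the underside; z up; its own +x and -x directions are square to two opposite flats (the others at 60 degree steps).
- stand: Fixed wooden stand: a plate 90 x 90 mm, 12 mm thick, with a steel tapered spigot of the same shape as those on the discs (30 mm to 18 mm across, 10 mm high) at the centre of its top. Origin: centre of the underside, on the table; z up.
- stand_seat (a point): The point on the stand's axis at the level of the plate's top (12 mm above the table), the root of the spigot: the underside centre of the largest disc comes here when seated.
- reject_tray: Fixed red open tray, 150 mm (its x) by 130 mm (its y) outside, walls 5 mm thick, rim 22 mm above the table, floor 5 mm thick. Origin: centre of the underside; z up.
- v_block: Fixed grey V-block, a bystander, 70 x 60 mm and 38 mm high. Origin: centre of the underside.
- plug_gauge: Yellow plug gauge, a bystander lying loose on the table among the parts: square yellow handle 50 x 14 x 14 mm with a steel pin end on either side, 90 mm long along its x. Origin: at mid-length, on the table. To be left alone.
Mind the look-alikes: they are no part of the job. What is shaped like the disc_large but pink is not meant. Leave any turquoise look-alike of the hex_blank alone.

How it is judged (in metres and radians):
At the end, for the whole second after the job is handed in: Large disc on the stand, medium on it, small on top: each centred within 6 mm, seated within 4 mm, level within 0.08 rad. The hex blank upright (0.12 rad) on the red tray's floor (within 6 mm), its centre within 50 mm (tray x) and 40 mm (tray y) of the tray's centre. All at rest (horizontal distance between disc_large and stand_seat below 0.006 m and z of disc_large in the frame of stand_seat between -0.004 and 0.004 m and angle between each of disc_large, disc_medium, disc_small's own z axis and vertical below 0.08 rad and linear speed of each of disc_large, disc_medium, disc_small, hex_blank below 0.02 m/s and horizontal distance between disc_medium and disc_large below 0.006 m and z of disc_medium in the frame of disc_large between 0.026 and 0.034 m and horizontal distance between disc_small and disc_medium below 0.006 m and z of disc_small in the frame of disc_medium between 0.026 and 0.034 m and x of hex_blank in the frame of reject_tray between -0.05 and 0.05 m and y of hex_blank in the frame of reject_tray between -0.04 and 0.04 m and z of hex_blank in the frame of reject_tray below 0.011 m and angle between hex_blank's own z axis and vertical below 0.12 rad); the robot touches nothing.
It fails at once if the plug gauge is pushed or lifted more than 25 mm from where it lay (distance of plug_gauge from where it was at the start of the episode above 0.025 m).
It also fails if it takes over 112 s, if anything falls off the work surface, if the arm or the gripper's body presses on something with over 40 N, if the wrist force passes 120 N, or if a joint passes its speed limit or range.

## Working session

There is one attempt and no reset: what is moved stays moved. The work goes in short steps, Python scripts to look and compute and a shell command to move; the robot and the scene stay as the last step left them, time stands still between calls to the robot, and variables do not carry over. Pictures are saved under pics/ and viewed, and the job is handed in when it is done.

```bash
mkdir -p pics; cat > h.py <<'E'
import numpy as np, cv2
from rig import status,cams,order
def grab(n,fn):
    f=cams.grab_frame(n); cv2.imwrite('pics/'+fn,cv2.cvtColor(f['pixels'],cv2.COLOR_RGB2BGR)); np.savez('pics/'+fn[:-4]+'.npz',K=f['mtx'],T=f['T'],p=f['pixels']); return f
E
python3 - <<'E'
from h import *
for n in ['scene','side','wrist']:
    f=grab(n,n+'0.png'); print(n,f['mtx'].tolist(),np.round(f['T'],3).tolist(),[k for k in f])
print(status.sense())
E
```

```text
scene [[475.55226357803366, 0.0, 268.8812140435196], [0.0, 475.55226357803366, 196.64425529073347], [0.0, 0.0, 1.0]] [[0.393, -0.622, 0.678, 1169.847], [0.92, 0.273, -0.282, -279.562], [-0.009, 0.734, 0.679, 705.74], [0.0, 0.0, 0.0, 1.0]] ['pixels', 'mtx', 'T']
side [[393.3466268943839, 0.0, 277.76398039177377], [0.0, 393.3466268943839, 206.9462980233698], [0.0, 0.0, 1.0]] [[0.71, 0.418, -0.567, 70.363], [-0.704, 0.425, -0.569, -473.47], [0.003, 0.803, 0.596, 525.588], [0.0, 0.0, 0.0, 1.0]] ['pixels', 'mtx', 'T']
wrist [[325.19226210127806, 0.0, 280.2428064364653], [0.0, 325.19226210127806, 208.44959651742465], [0.0, 0.0, 1.0]] [[1.0, -0.001, 0.001, 625.598], [0.0, 0.966, 0.26, 65.007], [-0.001, -0.26, 0.966, 372.561], [0.0, 0.0, 0.0, 1.0]] ['pixels', 'mtx', 'T']
{'clock': 0.15, 'qpos': array([-2.41042486e-03,  3.53509898e-01,  1.63396485e+00, -1.85164704e-05,
        1.15519264e+00, -2.38104059e-03]), 'qvel': array([ 0.0017259 , -0.00107104, -0.0030544 , -0.00021467, -0.0006383 ,
        0.00074056]), 'joint_efforts': array([-7.39769093e-04, -6.05638933e+01, -3.42338884e+01, -2.29960733e-05,
        6.16452831e-03, -4.00942213e-05]), 'eef_pos': array([ 6.24714055e+02, -1.04004121e-02,  3.03320417e+02]), 'tcp_rot': array([-3.14051788e+00,  1.43731459e-05,  1.57077444e+00]), 'contact_force': array([-0.78728933,  0.67005917,  0.48326618]), 'wrist_torque': array([-0.04872401, -0.01190314,  0.02510374]), 'opening': 1.0023758153677946}
```

View pics/scene0.png

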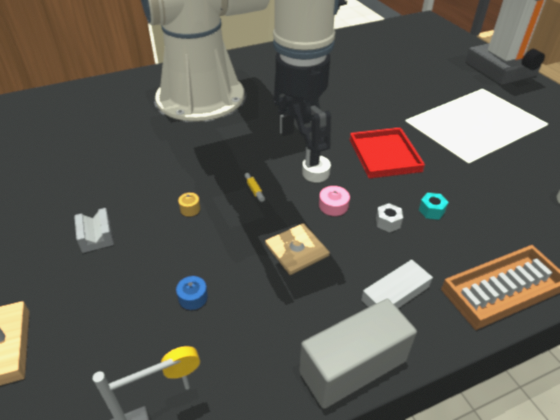

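View pics/side0.png

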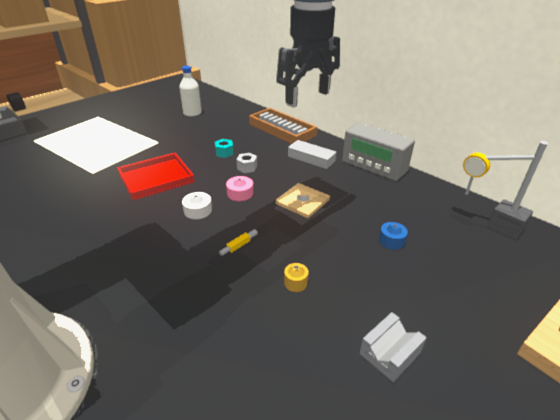

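View pics/wrist0.png

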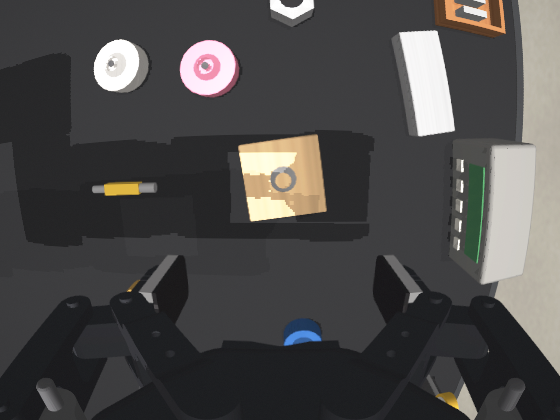

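Candidates: the aluminium disc_large is at scene (316,168), and its look-alike is the pink disc at (334,200). Blue medium is at (191,292) and brass small at (189,204). The steel hex with the black mark is at (389,217), and its look-alike is the turquoise hex at (433,206). Next I'll check crops and measure.

```bash
cat >> h.py <<'E'
def proj(n,K,T,P):
    P=np.atleast_2d(P); c=(P-T[:3,3])@T[:3,:3]; p=c*[1,-1,-1]
    if n=='wrist':
        r=np.hypot(p[:,0],p[:,1]); th=np.arctan2(r,p[:,2]); s=th/np.maximum(r,1e-9)
        return np.c_[K[0,0]*p[:,0]*s+K[0,2],K[1,1]*p[:,1]*s+K[1,2]]
    return np.c_[K[0,0]*p[:,0]/p[:,2]+K[0,2],K[1,1]*p[:,1]/p[:,2]+K[1,2]]
def ray(n,K,T,uv):
    x=(uv[0]-K[0,2])/K[0,0]; y=(uv[1]-K[1,2])/K[1,1]
    if n=='wrist':
        th=np.hypot(x,y); k=np.sin(th)/max(th,1e-9); d=np.array([x*k,y*k,np.cos(th)])
    else: d=np.array([x,y,1.])
    return T[:3,3],T[:3,:3]@(d*[1,-1,-1])
def onplane(n,K,T,uv,z):
    o,d=ray(n,K,T,uv); return o+d*(z-o[2])/d[2]
a=np.linspace(0,2*np.pi,60,endpoint=False)
def ring(r,z): return np.c_[r*np.cos(a),r*np.sin(a),0*a+z]
def cyl(D,z0=0): 
    return np.r_[ring(D/2,z0),ring(D/2,z0+30),ring(9,z0+40)]
def hexa(yaw,z0=0):
    b=yaw+np.pi/6+np.arange(6)*np.pi/3; h=np.c_[26.55*np.cos(b),26.55*np.sin(b)]
    return np.r_[np.c_[h,np.full(6,z0)],np.c_[h,np.full(6,z0+30)]]
def box(lx,ly,z0,z1,yaw):
    c=np.array([[1,1],[-1,1],[-1,-1],[1,-1]])*[lx/2,ly/2]; R=np.array([[np.cos(yaw),-np.sin(yaw)],[np.sin(yaw),np.cos(yaw)]]); c=c@R.T
    return np.r_[np.c_[c,np.full(4,z0)],np.c_[c,np.full(4,z1)]]
def mask_of(p,seed,col,win=60):
    h=cv2.cvtColor(p,cv2.COLOR_RGB2HSV).astype(int); H,S,V=h[...,0],h[...,1],h[...,2]
    m={'white':(V>75)&(S<70),'blue':(H>95)&(H<125)&(S>110)&(V>40),'brass':(H>8)&(H<32)&(S>90)&(V>60),'red':((H<8)|(H>172))&(S>120)&(V>60),'yel':(H>18)&(H<32)&(S>120)&(V>70),'wood':(H>8)&(H<32)&(S>40)&(V>60)}[col]
    w=np.zeros(m.shape,bool); x,y=seed; w[max(0,y-win):y+win,max(0,x-win):x+win]=1
    m=(m&w).astype(np.uint8)
    n,l,st,c=cv2.connectedComponentsWithStats(m)
    best=min(range(1,n),key=lambda i:(np.hypot(*(c[i]-seed))-0.05*st[i,4]))
    m=(l==best).astype(np.uint8); cs,_=cv2.findContours(m,0,2)
    mm=np.zeros_like(m); cv2.drawContours(mm,[max(cs,key=cv2.contourArea)],-1,1,-1); return mm
from scipy.optimize import minimize
def fit(n,K,T,m,model,xy0,yaw0=None):
    S=4; ys,xs=np.where(m); x0,x1,y0,y1=xs.min()-12,xs.max()+12,ys.min()-12,ys.max()+12
    M=cv2.resize(np.pad(m,20)[y0+20:y1+21,x0+20:x1+21].astype(np.float32),None,fx=S,fy=S,interpolation=cv2.INTER_LINEAR)>.5
    def cost(v):
        P=(model(v[2]) if yaw0 is not None else model).copy(); P[:,:2]+=v[:2]
        q=proj(n,K,T,P); h=cv2.convexHull(((q-[x0,y0]+.5)*S*16-8).astype(np.int32)).reshape(-1,2)
        I=np.zeros(M.shape,np.uint8); cv2.fillPoly(I,[h],1,shift=4)
        I=I>0; return 1-(I&M).sum()/(I|M).sum()
    v0=np.array(list(xy0)+([yaw0] if yaw0 is not None else []),float); d=len(v0)
    sim=np.r_[[v0],v0+np.eye(d)*([8,8,.3][:d])]
    r=minimize(cost,v0,method='Nelder-Mead',options=dict(initial_simplex=sim,xatol=.05,fatol=1e-4))
    return r.x,r.fun
E
python3 - <<'E'
from h import *
F={n:np.load(f'pics/{n}0.npz') for n in ['scene','side','wrist']}
obj={'large':(cyl(62),None,'white',dict(scene=(316,170),side=(197,205),wrist=(121,66))),
'med':(cyl(52),None,'blue',dict(scene=(191,292),side=(393,236))),
'small':(cyl(42),None,'brass',dict(scene=(189,204),side=(296,277))),
'hex':(hexa,0.,'white',dict(scene=(389,217),side=(247,162))),
'plug':(lambda y:box(50,14,0,14,y),0.,'yel',dict(scene=(255,187),side=(238,242),wrist=(122,188))),
'tray':(lambda y:box(150,130,0,22,y),0.,'red',dict(scene=(386,152),side=(155,174))),
'stand':(lambda y:box(90,90,0,12,y),0.,'wood',dict(scene=(297,248),side=(303,200),wrist=(283,179)))}
for k,(mod,y0,c,sd) in obj.items():
    for n,uv in sd.items():
        f=F[n];K,T,p=f['K'],f['T'],f['p']
        m=mask_of(p,uv,c,60)
        xy=onplane(n,K,T,uv,15)[:2]
        best=min((fit(n,K,T,m,mod,xy,yy) for yy in ([None] if y0 is None else [-.6,0,.4,.9])),key=lambda r:r[1])
        print(k,n,m.sum(),np.round(best[0],2),round(best[1],3))
p=[]
for n,uv in [('scene',(316,170)),('scene',(389,217)),('side',(197,205)),('side',(247,162))]:
    x,y=uv;p.append(cv2.resize(F[n]['p'][y-35:y+35,x-35:x+35],(280,280),interpolation=2))
cv2.imwrite('pics/crop0.png',cv2.cvtColor(np.vstack([np.hstack(p[:2]),np.hstack(p[2:])]),cv2.COLOR_RGB2BGR))
E
```

```text
large scene 675 [436.49 142.34] 0.239
large side 4751 [433.73 145.33] 0.851
large wrist 2344 [437.26 141.88] 0.028
med scene 866 [ 653.28 -213.98] 0.036
med side 650 [ 653.23 -212.61] 0.049
small scene 459 [ 433.21 -155.25] 0.067
small side 640 [ 433.68 -154.41] 0.033
hex scene 693 [635.41 207.86   1.3 ] 0.115
hex side 3067 [ 6.3218e+02  2.0547e+02 -1.2000e-01] 0.882
plug scene 160 [ 4.2652e+02 -6.3500e+00 -1.0000e-02] 0.224
plug side 260 [426.51  -5.76   0.  ] 0.115
plug wrist 474 [ 4.2851e+02 -7.1000e+00  1.0000e-02] 0.12
tray scene 2768 [ 4.4022e+02  3.2699e+02 -2.3000e-01] 0.023
tray side 2309 [ 4.4012e+02  3.2609e+02 -2.4000e-01] 0.019
stand scene 1998 [6.2671e+02 3.3500e+00 1.4000e-01] 0.036
stand side 1230 [625.33   3.72   1.69] 0.049
stand wrist 6303 [6.2832e+02 3.0200e+00 1.4000e-01] 0.014
```

View pics/crop0.png

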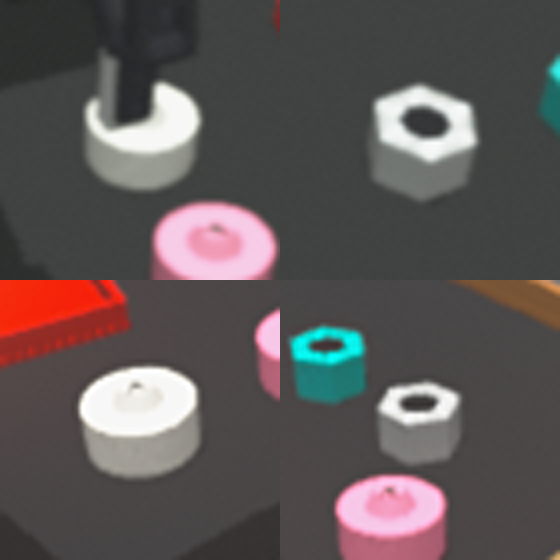

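```bash
python3 - <<'E'
from h import *
F={n:np.load(f'pics/{n}0.npz') for n in ['scene','side','wrist']}
f=F['wrist'];print('pink',onplane('wrist',f['K'],f['T'],(207,67),40), 'spigot tip',onplane('wrist',f['K'],f['T'],(284,179),22))
f=F['scene'];print('teal',onplane('scene',f['K'],f['T'],(434,200),30),'pink',onplane('scene',f['K'],f['T'],(336,193),38))
f=F['side'];p=f['p'];cv2.imwrite('pics/fing.png',cv2.cvtColor(cv2.resize(p[20:120,260:360],(600,600),interpolation=2),cv2.COLOR_RGB2BGR))
for x in [571,576,582,625,668,674,680]:
  for z in [230,243]: print(x,z,np.round(proj('side',f['K'],f['T'],[[x,0,z]]),1))
E
```

```text
pink [550.39096038 125.35040441  40.        ] spigot tip [629.43721498   4.08552591  22.        ]
teal [642.03393485 310.13550693  30.        ] pink [549.24680996 130.58220204  38.        ]
571 230 [[289.1 113.6]]
571 243 [[289.2 106.9]]
576 230 [[290.9 112.8]]
576 243 [[291.1 106.2]]
582 230 [[293.1 111.9]]
582 243 [[293.3 105.3]]
625 230 [[308.4 105.7]]
625 243 [[308.8  99.2]]
668 230 [[322.8  99.8]]
668 243 [[323.3  93.4]]
674 230 [[324.7  99. ]]
674 243 [[325.2  92.7]]
680 230 [[326.6  98.2]]
680 243 [[327.2  91.9]]
```

View pics/fing.png

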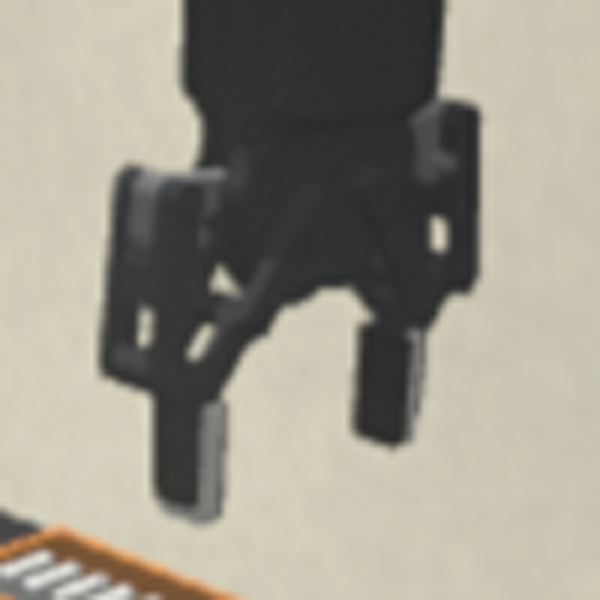

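Everything identified: large (437,142), medium (653,-213), small (433,-155), hex (635,208, yaw ≈0.25), tray (440,326.5), stand (628,3.5). The crop confirms the white disc and the white hex. In the tool axes, x is world +y, y is world +x and z is down.

```bash
python3 -m creep '[[0.178,-0.235,0.19,0,0,0],[0.178,-0.235,0.19,0,0,0],[0.178,-0.235,0.19,0,0,0],[0.178,-0.235,0.19,0,0,0],[0.178,-0.235,0.19,0,0,0],[0.178,-0.235,0.19,0,0,0],[0.178,-0.235,0.19,0,0,0],[0.178,-0.235,0.19,0,0,0]]' -1 60
python3 -m creep '[[0,0,0,0,0,0]]'
python3 - <<'E'
from h import *
f=grab('wrist','w1.png');print(status.sense()['eef_pos'])
m=mask_of(f['pixels'],tuple(proj('wrist',f['mtx'],f['T'],[[437,142,30]])[0].astype(int)),'white',120)
print(m.sum(),fit('wrist',f['mtx'],f['T'],m,cyl(62),(437,142)))
E
```

```text
clock: 0.82
eef_pos: [435.7, 142.9, 151.2]
tcp_rot: [3.141, -0.0, 1.57]
contact_force: [-0.7, 0.4, -0.8]
opening: 1.002
clock: 0.9
eef_pos: [430.9, 143.2, 148.6]
tcp_rot: [-3.133, 0.002, 1.572]
contact_force: [-1.9, -1.1, -1.5]
opening: 0.998
[433.71450492 142.90491136 150.13628936]
10721 (array([437., 142.]), np.float64(1.0))
```

View pics/w1.png

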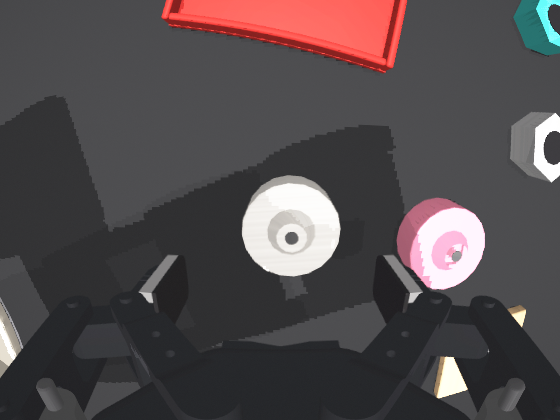

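The wrist view shows the aluminium disc centred at (291,226), its spigot tip at (291,237), between the open jaws. The pink disc is off to the right at (440,245). I'll settle the arm and re-measure.

```bash
python3 -m creep '[[0,0,0,0,0,0],[0,0,0,0,0,0]]'
python3 - <<'E'
from h import *
f=grab('wrist','w2.png');print(status.sense()['eef_pos'])
p=f['pixels'];m=mask_of(p,(291,226),'white',56);
print(m.sum(),fit('wrist',f['mtx'],f['T'],m,cyl(62),(437,142)))
E
```

```text
clock: 1.12
eef_pos: [438.4, 142.4, 152.5]
tcp_rot: [3.14, -0.0, 1.571]
contact_force: [-0.3, 0.7, 0.3]
opening: 1.004
[438.5237762  142.30423615 152.65807033]
7542 (array([437.5113475 , 142.44274382]), np.float64(0.058786346396965894))
```

```bash
python3 -m creep '[[0,0,0.2,0,0,0],[0,0,0.2,0,0,0],[0,0,0.15,0,0,0],[0,0,0.12,0,0,0],[0,0,0.08,0,0,0],[0,0,0.04,0,0,0],[0,0,0,0,0,0],[0,0,0,0,0,0]]'
python3 - <<'E'
from h import *
grab('side','s3.png');grab('wrist','w3.png');print(status.sense()['eef_pos'])
E
```

```text
clock: 1.83
eef_pos: [437.6, 142.3, 73.3]
tcp_rot: [3.141, -0.0, 1.57]
contact_force: [0.2, -0.5, -0.0]
opening: 1.004
[437.56921975 142.46249104  73.5428592 ]
```

View pics/s3.png

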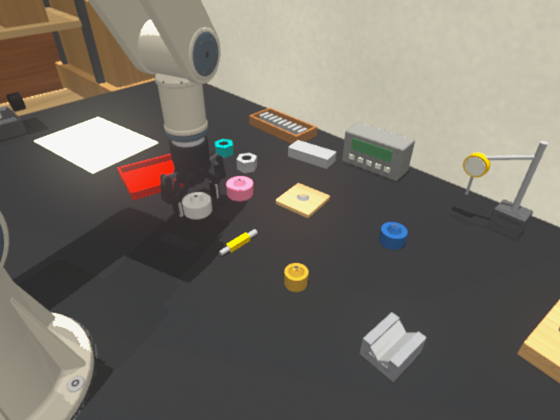

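View pics/w3.png

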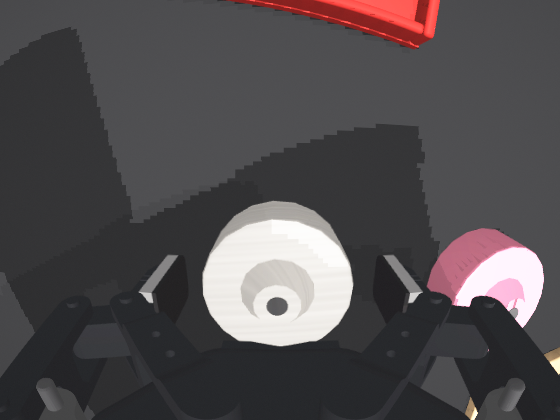

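The disc sits centred between the jaws (wrist, spigot at (277,300), pads at columns 165 and 400). Closing.

```bash
python3 -m creep '[[0,0,0,0,0,0],[0,0,0,0,0,0],[0,0,0,0,0,0],[0,0,0,0,0,0],[0,0,0,0,0,0],[0,0,0,0,0,0]]' 1 60
python3 - <<'E'
from h import *
grab('side','s4.png');grab('wrist','w4.png');s=status.sense();print(s['opening'],s['contact_force'])
a=cv2.imread('pics/s4.png')[140:240,140:260];cv2.imwrite('pics/s4c.png',cv2.resize(a,None,fx=5,fy=5))
E
```

```text
clock: 2.43
eef_pos: [437.2, 142.5, 73.7]
tcp_rot: [3.141, -0.0, 1.571]
contact_force: [-1.7, -1.1, 11.1]
opening: 0.707
0.7127353737256432 [-2.00614659 -0.02034647 11.40859169]
```

View pics/s4c.png

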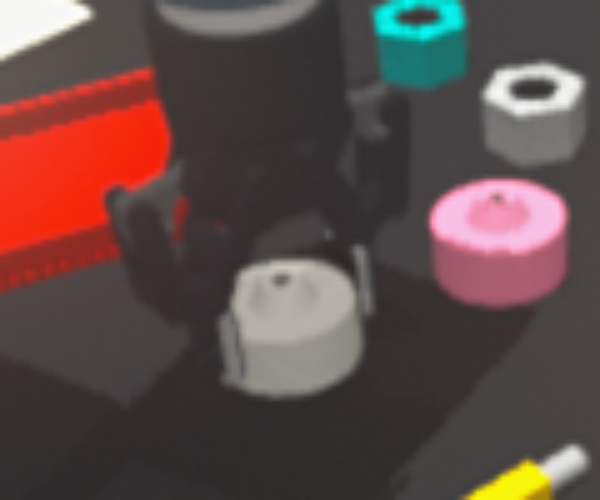

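View pics/w4.png

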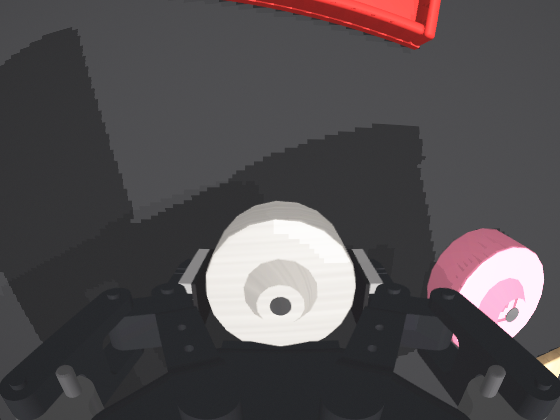

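Gripped: the jaws stopped at 0.71 (about 60 mm) on the aluminium disc. I'll lift and carry it to the stand.

```bash
python3 -m creep '[[0,0,-0.05,0,0,0],[0,0,-0.1,0,0,0],[0,0,-0.15,0,0,0],[0,0,-0.15,0,0,0],[0,0,-0.15,0,0,0],[0,0,0,0,0,0]]'
python3 -m creep '[[-0.1,0.13,0,0,0,0],[-0.2,0.27,0,0,0,0],[-0.24,0.33,0,0,0,0],[-0.24,0.33,0,0,0,0],[-0.24,0.33,0,0,0,0],[-0.2,0.27,0,0,0,0],[-0.1,0.15,0,0,0,0],[-0.07,0.095,0,0,0,0]]'
python3 -m creep '[[0,0,0,0,0,0],[0,0,0,0,0,0],[0,0,0,0,0,0],[0,0,0,0,0,0]]'
python3 - <<'E'
from h import *
grab('scene','c5.png');f=grab('side','s5.png');grab('wrist','w5.png');s=status.sense();print(s['eef_pos'],s['opening'],s['contact_force'])
a=cv2.imread('pics/s5.png')[130:250,240:360];b=cv2.imread('pics/c5.png')[170:290,240:360];cv2.imwrite('pics/s5c.png',np.hstack([cv2.resize(x,(400,400)) for x in(a,b)]))
E
```

```text
clock: 3.03
eef_pos: [438.3, 142.8, 135.6]
tcp_rot: [3.138, -0.001, 1.571]
contact_force: [0.2, 1.3, -2.3]
opening: 0.71
clock: 3.7
eef_pos: [629.2, 1.7, 132.4]
tcp_rot: [3.141, 0.0, 1.569]
contact_force: [-0.0, -0.5, -1.5]
opening: 0.706
clock: 4.03
eef_pos: [626.2, 4.3, 132.6]
tcp_rot: [-3.14, -0.0, 1.572]
contact_force: [-0.7, -0.4, -2.5]
opening: 0.71
[626.93068036   4.08782781 133.02813882] 0.7059532287914889 [-0.1557395  -0.41325842 -2.63862117]
```

View pics/s5c.png

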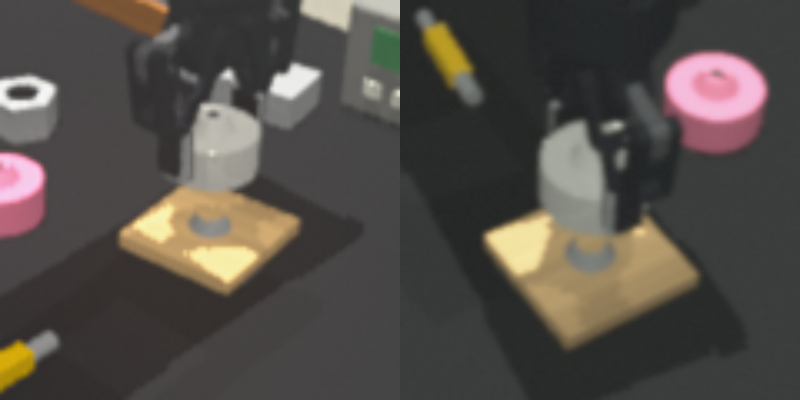

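View pics/w5.png

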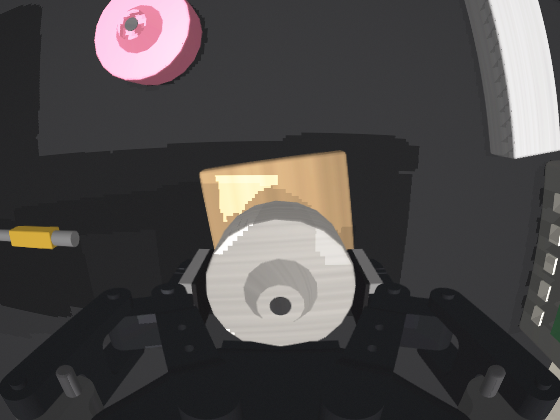

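The disc is held level above the spigot (side crop (210,222)). Lowering slowly.

```bash
python3 -m creep '[[0,0.005,0.08,0,0,0],[0,0,0.1,0,0,0],[0,0,0.1,0,0,0],[0,0,0.07,0,0,0],[0,0,0.03,0,0,0],[0,0,0.03,0,0,0],[0,0,0.02,0,0,0],[0,0,0,0,0,0]]'
python3 -m creep '[[0,0,0.015,0,0,0],[0,0,0.015,0,0,0],[0,0,0.015,0,0,0],[0,0,0,0,0,0],[0,0,0,0,0,0]]'
python3 - <<'E'
from h import *
s=status.sense();print(s['eef_pos'],s['contact_force'],s['wrist_torque'])
E
```

```text
clock: 4.85
eef_pos: [627.9, 3.4, 89.5]
tcp_rot: [-3.141, -0.0, 1.571]
contact_force: [0.7, -0.7, -2.4]
opening: 0.71
clock: 5.27
eef_pos: [628.3, 3.4, 85.9]
tcp_rot: [3.141, 0.0, 1.571]
contact_force: [-1.8, 0.6, 2.9]
opening: 0.701
[628.26049143   3.39896898  85.89459332] [-1.75522154  0.61402115  2.86035045] [ 0.02398011  0.26449974 -0.00040099]
```

Contact at z 85.9 against 85.7 expected, so it is seated. Releasing and lifting clear.

```bash
python3 -m creep '[[0,0,0,0,0,0],[0,0,0,0,0,0],[0,0,0,0,0,0],[0,0,0,0,0,0]]' -1
python3 -m creep '[[0,0,-0.1,0,0,0],[0,0,-0.2,0,0,0],[0,0,-0.2,0,0,0],[0,0,-0.2,0,0,0],[0,0,-0.13,0,0,0],[0,0,0,0,0,0]]'
python3 - <<'E'
from h import *
f0=np.load('pics/wrist0.npz')
for n in ['scene','side','wrist']:
    f=grab(n,n+'6.png'); K,T,p=f['mtx'],f['T'],f['pixels']
    uv=tuple(proj(n,K,T,[[627.5,3.4,45]])[0].astype(int)); print(n,uv)
    x,y=uv; 
    cv2.imwrite(f'pics/{n}6c.png',cv2.resize(cv2.cvtColor(p[max(0,y-60):y+60,x-60:x+60],cv2.COLOR_RGB2BGR),(400,400)))
print(status.sense()['eef_pos'])
cv2.imwrite('pics/c6.png',np.hstack([cv2.imread(f'pics/{n}6c.png') for n in['scene','side']]))
E
```

```text
clock: 5.6
eef_pos: [628.1, 3.4, 85.4]
tcp_rot: [3.141, 0.0, 1.571]
contact_force: [0.0, 0.1, 0.1]
opening: 1.002
clock: 6.1
eef_pos: [629.7, 3.4, 171.9]
tcp_rot: [3.136, -0.0, 1.571]
contact_force: [-0.4, 0.1, 0.3]
opening: 1.001
scene (np.int64(297), np.int64(234))
side (np.int64(303), np.int64(184))
wrist (np.int64(277), np.int64(228))
[627.60428282   3.40611896 167.94194425]
```

View pics/c6.png

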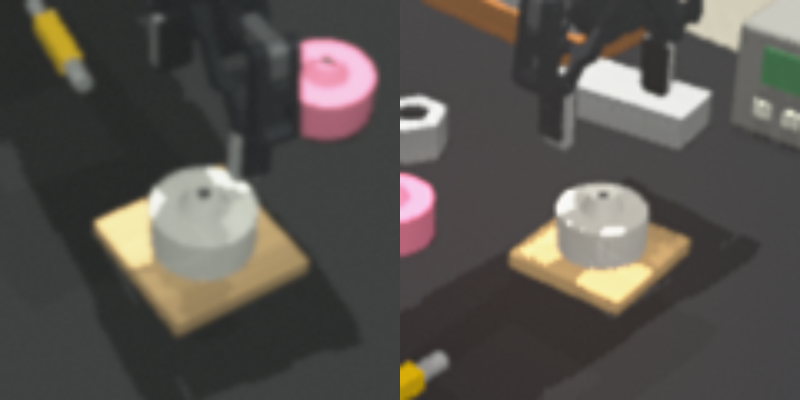

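View pics/wrist6.png

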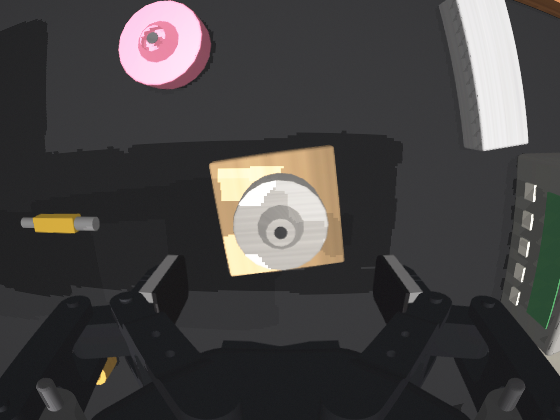

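The large disc is seated flat on the stand (wrist (281,225), level in both views). Next, the blue disc.

```bash
python3 -m creep '[[-0.15,0.018,0.02,0,0,0],[-0.3,0.036,0.06,0,0,0],[-0.36,0.042,0.06,0,0,0],[-0.38,0.044,0.06,0,0,0],[-0.38,0.044,0.06,0,0,0],[-0.3,0.036,0.06,0,0,0],[-0.2,0.024,0.04,0,0,0],[-0.1,0.014,0.02,0,0,0]]'
python3 -m creep '[[0,0,0,0,0,0],[0,0,0,0,0,0],[0,0,0,0,0,0],[0,0,0,0,0,0]]'
python3 - <<'E'
from h import *
f=grab('wrist','w7.png');print(status.sense()['eef_pos'])
p=f['pixels'];uv=tuple(proj('wrist',f['mtx'],f['T'],[[653.3,-213.3,30]])[0].astype(int));m=mask_of(p,uv,'blue',80);
print(uv,m.sum(),fit('wrist',f['mtx'],f['T'],m,cyl(52),(653,-213)))
E
```

```text
clock: 6.92
eef_pos: [652.7, -217.1, 128.1]
tcp_rot: [-3.139, -0.0, 1.568]
contact_force: [-0.4, -0.7, 0.3]
opening: 1.003
clock: 7.25
eef_pos: [653.8, -212.2, 130.5]
tcp_rot: [-3.141, -0.0, 1.572]
contact_force: [0.5, 0.7, 1.5]
opening: 1.003
[ 653.89948263 -212.19359358  130.63156342]
(np.int64(277), np.int64(243)) 6631 (array([ 655.04832911, -214.92184114]), np.float64(0.05128640798404627))
```

View pics/w7.png

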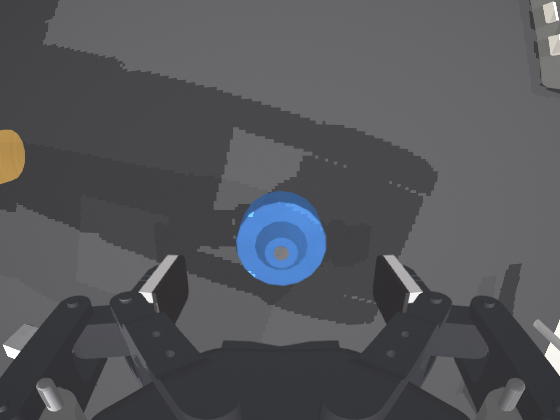

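The blue disc is between the jaws at (281,240). Small correction, then descend and grip.

```bash
python3 -m creep '[[-0.006,0.01,0.1,0,0,0],[0,0,0.15,0,0,0],[0,0,0.15,0,0,0],[0,0,0.1,0,0,0],[0,0,0.064,0,0,0],[0,0,0,0,0,0],[0,0,0,0,0,0]]'
python3 -m creep '[[0,0,0,0,0,0],[0,0,0,0,0,0],[0,0,0,0,0,0],[0,0,0,0,0,0],[0,0,0,0,0,0],[0,0,0,0,0,0]]' 1 60
python3 - <<'E'
from h import *
f=grab('side','s8.png');f=grab('wrist','w8.png');
a=cv2.imread('pics/s8.png')[170:270,340:460];cv2.imwrite('pics/c8.png',np.hstack([cv2.resize(a,(480,400)),cv2.imread('pics/w8.png')[10:410,130:430]]))
E
```

```text
clock: 7.88
eef_pos: [654.5, -214.1, 73.1]
tcp_rot: [-3.14, -0.0, 1.571]
contact_force: [-0.5, -0.1, 0.6]
opening: 0.999
clock: 8.38
eef_pos: [655.4, -214.5, 75.1]
tcp_rot: [3.14, 0.001, 1.571]
contact_force: [0.0, -0.8, 5.9]
opening: 0.593
```

View pics/c8.png

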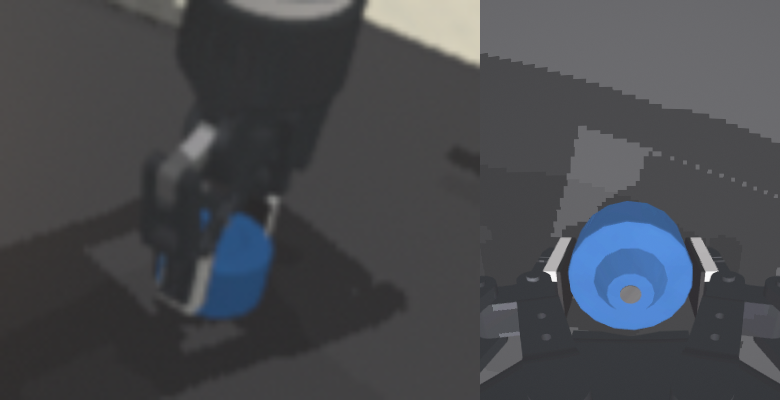

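```bash
python3 -m creep '[[0,0,-0.05,0,0,0],[0,0,-0.1,0,0,0],[0,0,-0.2,0,0,0],[0,0,-0.2,0,0,0],[0,0,-0.15,0,0,0],[0,0,-0.1,0,0,0],[0,0,0,0,0,0]]'
python3 -m creep '[[0.15,-0.018,0,0,0,0],[0.3,-0.036,0,0,0,0],[0.36,-0.042,0,0,0,0],[0.38,-0.046,0,0,0,0],[0.38,-0.046,0,0,0,0],[0.3,-0.036,0,0,0,0],[0.2,-0.026,0,0,0,0],[0.106,-0.015,0,0,0,0]]'
python3 -m creep '[[0,0,0,0,0,0],[0,0,0,0,0,0],[0,0,0,0,0,0],[0,0,0,0,0,0],[0,0,0,0,0,0]]'
python3 - <<'E'
from h import *
for n in ['scene','side','wrist']:grab(n,n+'9.png')
s=status.sense();print(s['eef_pos'],s['opening'],s['contact_force'])
a=cv2.imread('pics/side9.png')[120:240,240:360];b=cv2.imread('pics/scene9.png')[170:290,240:360];cv2.imwrite('pics/c9.png',np.hstack([cv2.resize(x,(400,400)) for x in(a,b)]))
E
```

```text
clock: 9.07
eef_pos: [656.0, -214.6, 156.9]
tcp_rot: [3.138, 0.001, 1.571]
contact_force: [0.8, 0.0, -1.0]
opening: 0.589
clock: 9.73
eef_pos: [626.8, 6.6, 152.7]
tcp_rot: [-3.139, -0.001, 1.573]
contact_force: [-0.2, -0.1, -1.9]
opening: 0.593
clock: 10.15
eef_pos: [628.4, 2.2, 153.9]
tcp_rot: [-3.142, 0.0, 1.569]
contact_force: [0.1, -0.0, -1.5]
opening: 0.588
[628.36596527   2.66702722 153.94964216] 0.5936466972045115 [ 0.57806071 -1.06699169 -1.19780742]
```

View pics/c9.png

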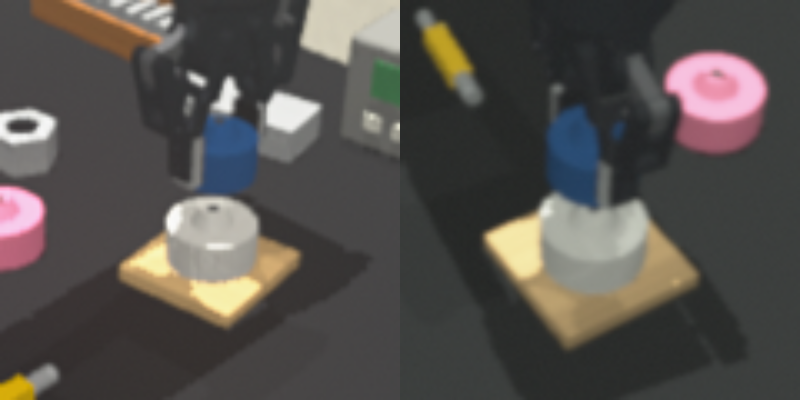

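View pics/wrist9.png

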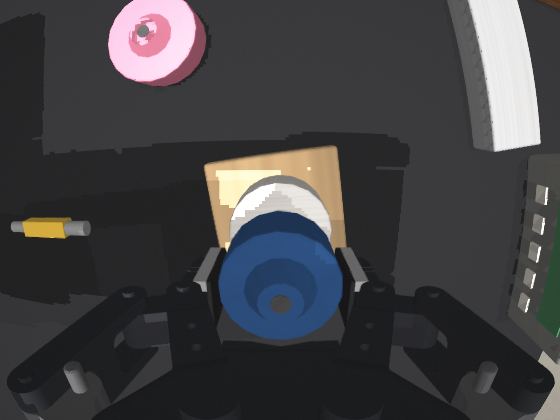

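Blue is held level above the large disc and the axes line up in both crops. Lowering.

```bash
python3 -m creep '[[0,0,0.08,0,0,0],[0,0,0.1,0,0,0],[0,0,0.08,0,0,0],[0,0,0.04,0,0,0],[0,0,0.03,0,0,0],[0,0,0.02,0,0,0],[0,0,0.01,0,0,0],[0,0,0,0,0,0]]'
python3 -m creep '[[0,0,0.01,0,0,0],[0,0,0.01,0,0,0],[0,0,0,0,0,0],[0,0,0,0,0,0]]'
python3 - <<'E'
from h import *
s=status.sense();print(s['eef_pos'],s['contact_force'],s['wrist_torque'])
E
```

```text
clock: 10.97
eef_pos: [628.3, 3.4, 117.9]
tcp_rot: [-3.142, -0.0, 1.571]
contact_force: [0.3, 0.0, -2.0]
opening: 0.592
clock: 11.3
eef_pos: [628.6, 3.4, 117.1]
tcp_rot: [3.141, -0.0, 1.571]
contact_force: [-2.6, 0.8, 6.4]
opening: 0.587
[628.63827266   3.42976705 117.14559406] [-2.62097193  0.79246011  6.36741148] [0.01206272 0.41107255 0.00719957]
```

```bash
python3 -m creep '[[0,0,0,0,0,0],[0,0,0,0,0,0],[0,0,0,0,0,0],[0,0,0,0,0,0]]' -1
python3 -m creep '[[0,0,-0.1,0,0,0],[0,0,-0.2,0,0,0],[0,0,-0.2,0,0,0],[0,0,-0.1,0,0,0],[0,0,0,0,0,0],[0,0,0,0,0,0]]'
python3 - <<'E'
from h import *
for n in ['scene','side','wrist']:grab(n,n+'10.png')
print(status.sense()['eef_pos'])
a=cv2.imread('pics/side10.png')[120:240,240:360];b=cv2.imread('pics/scene10.png')[170:290,240:360];cv2.imwrite('pics/c10.png',np.hstack([cv2.resize(x,(400,400)) for x in(a,b)]))
E
```

```text
clock: 11.63
eef_pos: [628.4, 3.4, 116.0]
tcp_rot: [3.141, 0.0, 1.571]
contact_force: [0.4, -0.1, -0.9]
opening: 0.999
clock: 12.13
eef_pos: [628.5, 3.4, 176.5]
tcp_rot: [3.14, -0.0, 1.571]
contact_force: [-1.1, 0.8, -0.2]
opening: 0.995
[627.614505     3.40155616 174.85872965]
```

View pics/c10.png

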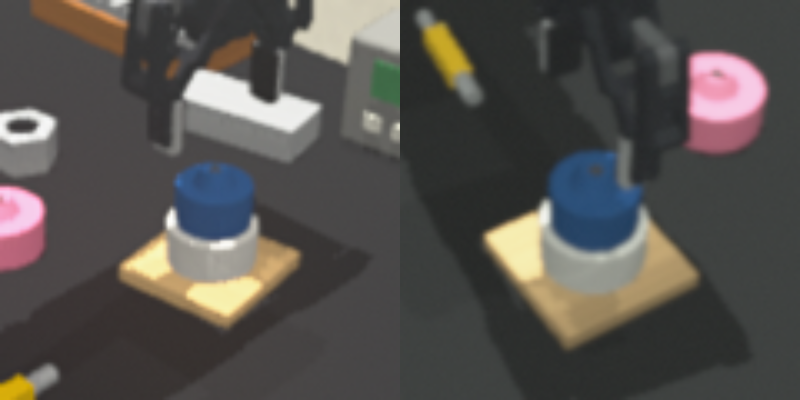

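View pics/wrist10.png

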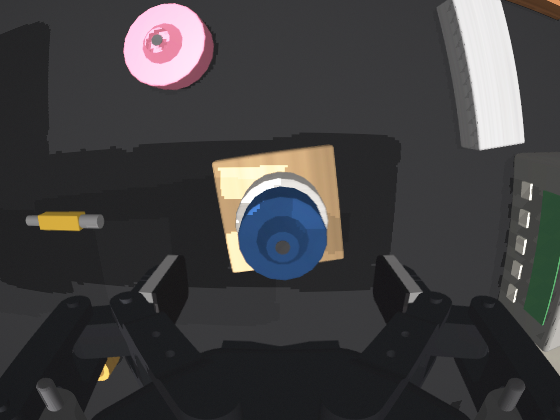

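The blue disc is nested concentrically, with its shoulder flush on the large disc. Next, the brass disc.

```bash
python3 -m creep '[[-0.127,-0.156,0.03,0,0,0],[-0.221,-0.272,0.06,0,0,0],[-0.229,-0.282,0.07,0,0,0],[-0.229,-0.282,0.07,0,0,0],[-0.229,-0.282,0.07,0,0,0],[-0.229,-0.282,0.07,0,0,0],[-0.19,-0.233,0.05,0,0,0],[-0.128,-0.155,0.04,0,0,0]]'
python3 -m creep '[[0,0,0,0,0,0],[0,0,0,0,0,0],[0,0,0,0,0,0],[0,0,0,0,0,0],[0,0,0,0,0,0]]'
python3 - <<'E'
from h import *
f=grab('wrist','w11.png');print(status.sense()['eef_pos'])
p=f['pixels'];uv=tuple(proj('wrist',f['mtx'],f['T'],[[433.4,-154.8,30]])[0].astype(int));m=mask_of(p,uv,'brass',80);
print(uv,m.sum(),fit('wrist',f['mtx'],f['T'],m,cyl(42),(433,-155)))
E
```

```text
clock: 12.95
eef_pos: [430.6, -155.5, 128.6]
tcp_rot: [-3.138, -0.001, 1.57]
contact_force: [0.3, -0.9, -0.5]
opening: 1.001
clock: 13.37
eef_pos: [434.8, -154.3, 130.1]
tcp_rot: [3.141, 0.0, 1.572]
contact_force: [0.2, 0.1, 0.7]
opening: 0.999
[ 434.69073173 -154.32434704  130.03810678]
(np.int64(275), np.int64(242)) 4637 (array([ 435.30754566, -155.97806358]), np.float64(0.04122551871242974))
```

View pics/w11.png

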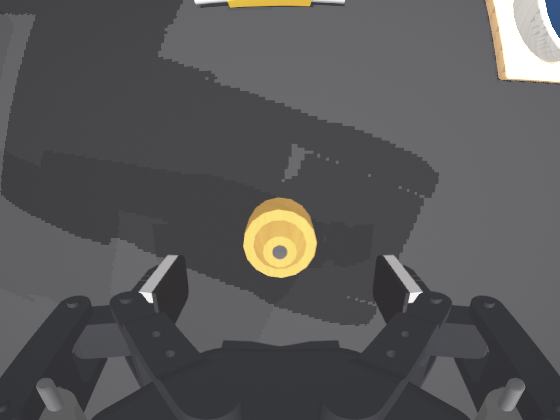

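The brass disc is centred between the jaws at (280,240), with the plug gauge far away at the top edge. Descend and grip.

```bash
python3 -m creep '[[-0.006,0.01,0.1,0,0,0],[0,0,0.15,0,0,0],[0,0,0.15,0,0,0],[0,0,0.1,0,0,0],[0,0,0.05,0,0,0],[0,0,0,0,0,0],[0,0,0,0,0,0]]'
python3 -m creep '[[0,0,0,0,0,0],[0,0,0,0,0,0],[0,0,0,0,0,0],[0,0,0,0,0,0],[0,0,0,0,0,0],[0,0,0,0,0,0],[0,0,0,0,0,0],[0,0,0,0,0,0]]' 1 60
python3 - <<'E'
from h import *
f=grab('side','s12.png');f=grab('wrist','w12.png');
a=cv2.imread('pics/s12.png')[210:310,240:360];cv2.imwrite('pics/c12.png',np.hstack([cv2.resize(a,(480,400)),cv2.imread('pics/w12.png')[10:410,130:430]]))
E
```

```text
clock: 14.0
eef_pos: [434.9, -155.3, 74.8]
tcp_rot: [-3.141, -0.0, 1.571]
contact_force: [0.2, 0.3, -0.5]
opening: 1.001
clock: 14.67
eef_pos: [435.1, -155.5, 75.7]
tcp_rot: [3.141, 0.0, 1.571]
contact_force: [-1.8, 0.8, 7.4]
opening: 0.473
```

View pics/c12.png

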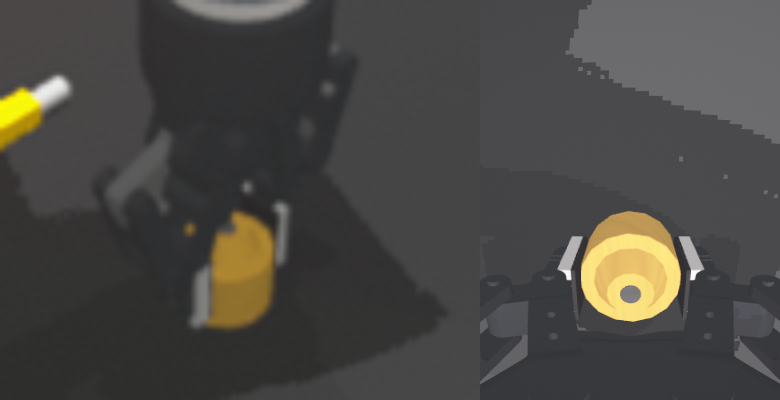

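```bash
python3 -m creep '[[0,0,-0.05,0,0,0],[0,0,-0.1,0,0,0],[0,0,-0.2,0,0,0],[0,0,-0.25,0,0,0],[0,0,-0.2,0,0,0],[0,0,-0.15,0,0,0],[0,0,-0.1,0,0,0],[0,0,0,0,0,0]]'
python3 -m creep '[[0.127,0.155,0,0,0,0],[0.222,0.27,0,0,0,0],[0.23,0.281,0,0,0,0],[0.23,0.281,0,0,0,0],[0.23,0.281,0,0,0,0],[0.23,0.281,0,0,0,0],[0.191,0.232,0,0,0,0],[0.128,0.154,0,0,0,0]]'
python3 -m creep '[[0,0,0,0,0,0],[0,0,0,0,0,0],[0,0,0,0,0,0],[0,0,0,0,0,0],[0,0,0,0,0,0],[0,0,0,0,0,0]]'
python3 - <<'E'
from h import *
for n in ['scene','side','wrist']:grab(n,n+'13.png')
s=status.sense();print(s['eef_pos'],s['opening'],s['contact_force'])
a=cv2.imread('pics/side13.png')[110:230,240:360];b=cv2.imread('pics/scene13.png')[160:280,240:360];cv2.imwrite('pics/c13.png',np.hstack([cv2.resize(x,(400,400)) for x in(a,b)]))
E
```

```text
clock: 15.43
eef_pos: [435.8, -155.7, 182.3]
tcp_rot: [3.138, 0.001, 1.571]
contact_force: [0.8, -0.9, -2.5]
opening: 0.474
clock: 16.1
eef_pos: [630.1, 5.6, 178.8]
tcp_rot: [-3.141, -0.0, 1.572]
contact_force: [0.2, -0.1, -1.8]
opening: 0.475
clock: 16.6
eef_pos: [627.8, 2.7, 180.0]
tcp_rot: [-3.141, 0.0, 1.57]
contact_force: [-0.3, 0.3, -2.3]
opening: 0.472
[628.26912466   2.99022768 180.20550218] 0.47370953391643167 [-0.09771983 -0.03312265 -3.02621644]
```

View pics/c13.png

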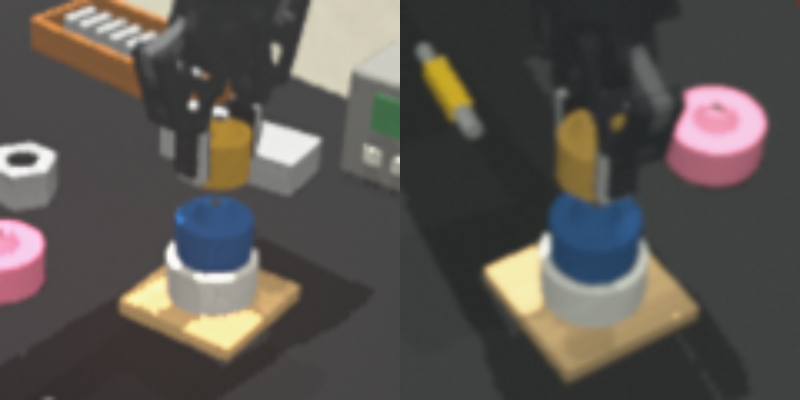

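Brass is level and aligned over the blue spigot. Lowering.

```bash
python3 -m creep '[[0,0,0.06,0,0,0],[0,0,0.08,0,0,0],[0,0,0.07,0,0,0],[0,0,0.04,0,0,0],[0,0,0.03,0,0,0],[0,0,0.02,0,0,0],[0,0,0.01,0,0,0],[0,0,0,0,0,0]]'
python3 -m creep '[[0,0,0.01,0,0,0],[0,0,0.01,0,0,0],[0,0,0,0,0,0],[0,0,0,0,0,0]]'
python3 - <<'E'
from h import *
s=status.sense();print(s['eef_pos'],s['contact_force'],s['wrist_torque'])
E
```

```text
clock: 17.42
eef_pos: [628.4, 3.4, 148.8]
tcp_rot: [-3.141, -0.0, 1.571]
contact_force: [0.1, 0.6, -1.9]
opening: 0.471
clock: 17.75
eef_pos: [628.7, 3.4, 147.8]
tcp_rot: [3.141, -0.0, 1.571]
contact_force: [-2.7, 0.1, 5.8]
opening: 0.476
[628.6914558    3.42786434 147.8041646 ] [-2.73007765  0.05618055  5.76787716] [-0.02628683  0.31548177  0.00473185]
```

```bash
python3 -m creep '[[0,0,0,0,0,0],[0,0,0,0,0,0],[0,0,0,0,0,0],[0,0,0,0,0,0],[0,0,0,0,0,0]]' -1
python3 -m creep '[[0,0,-0.1,0,0,0],[0,0,-0.2,0,0,0],[0,0,-0.2,0,0,0],[0,0,-0.1,0,0,0],[0,0,0,0,0,0],[0,0,0,0,0,0]]'
python3 - <<'E'
from h import *
for n in ['scene','side','wrist']:grab(n,n+'14.png')
print(status.sense()['eef_pos'])
a=cv2.imread('pics/side14.png')[110:230,240:360];b=cv2.imread('pics/scene14.png')[160:280,240:360];cv2.imwrite('pics/c14.png',np.hstack([cv2.resize(x,(400,400)) for x in(a,b)]))
f=np.load('pics/scene14.npz');print(proj('scene',f['K'],f['T'],[[635.4,207.9,15]]))
for n,uv in [('scene',(389,217)),('side',(247,162))]:
    f=np.load(f'pics/{n}14.npz');m=mask_of(f['p'],uv,'white',18);print(n,m.sum())
    for y in [0,.25,.5,.8]: print(fit(n,f['K'],f['T'],m,hexa,(635,208),y))
E
```

```text
clock: 18.17
eef_pos: [628.4, 3.4, 146.9]
tcp_rot: [-3.142, 0.0, 1.571]
contact_force: [1.5, -0.2, -0.1]
opening: 1.003
clock: 18.67
eef_pos: [628.6, 3.4, 207.5]
tcp_rot: [3.14, 0.0, 1.571]
contact_force: [-0.3, -0.1, 0.5]
opening: 0.994
[627.702781     3.3773125  205.81105206]
[[389.06536604 217.13383413]]
scene 700
(array([6.34369005e+02, 2.08323813e+02, 2.04864532e-01]), np.float64(0.12207745850437268))
(array([6.34196438e+02, 2.09257737e+02, 2.27132362e-01]), np.float64(0.1288480414026948))
(array([6.34835378e+02, 2.08513928e+02, 2.16292737e-01]), np.float64(0.12189898268784582))
(array([635.14073962, 208.42969356,   1.24736772]), np.float64(0.12077423958612077))
side 1032
(array([ 6.31850557e+02,  2.03012554e+02, -2.14530600e-01]), np.float64(0.6458282803783653))
(array([630.98251532, 202.22609057,   0.7459679 ]), np.float64(0.6471622604899345))
(array([631.73392013, 200.69490169,   0.79345136]), np.float64(0.644494300266796))
(array([637.2015564 , 189.36013737,   0.84502298]), np.float64(0.6439917545774221))
```

View pics/c14.png

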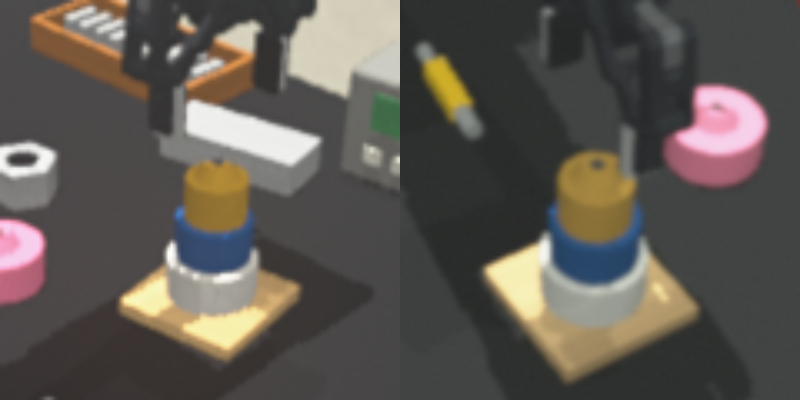

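The tower stands straight and concentric. Now the hex: hover above it and measure its yaw.

```bash
python3 -m creep '[[0.15,0.005,0,0,0,0],[0.29,0.01,0,0,0,0],[0.35,0.012,0.05,0,0,0],[0.35,0.012,0.12,0,0,0],[0.35,0.012,0.15,0,0,0],[0.28,0.01,0.15,0,0,0],[0.18,0.006,0.12,0,0,0],[0.096,0.003,0.08,0,0,0]]'
python3 -m creep '[[0,0,0,0,0,0],[0,0,0,0,0,0],[0,0,0,0,0,0],[0,0,0,0,0,0],[0,0,0,0,0,0]]'
python3 - <<'E'
from h import *
f=grab('wrist','w15.png');print(status.sense()['eef_pos'])
p=f['pixels'];uv=tuple(proj('wrist',f['mtx'],f['T'],[[635,208,30]])[0].astype(int));m=mask_of(p,uv,'white',70);
print(uv,m.sum())
for y in [0,.25,.6]:print(fit('wrist',f['mtx'],f['T'],m,hexa,(635,208),y))
E
```

```text
clock: 19.48
eef_pos: [634.1, 211.1, 137.7]
tcp_rot: [-3.139, 0.0, 1.573]
contact_force: [-0.6, -0.5, 0.2]
opening: 1.0
clock: 19.9
eef_pos: [635.9, 206.9, 140.9]
tcp_rot: [3.141, -0.0, 1.569]
contact_force: [0.4, -0.0, 0.5]
opening: 0.999
[635.87906179 207.02483474 140.79890516]
(np.int64(276), np.int64(233)) 8394
(array([6.37003946e+02, 2.05614136e+02, 3.57959205e-02]), np.float64(0.3263331795383173))
(array([6.36859770e+02, 2.05630204e+02, 3.52563139e-02]), np.float64(0.3266618056278925))
(array([636.92782121, 205.62478363,   1.08886278]), np.float64(0.32651603107975347))
```

View pics/w15.png

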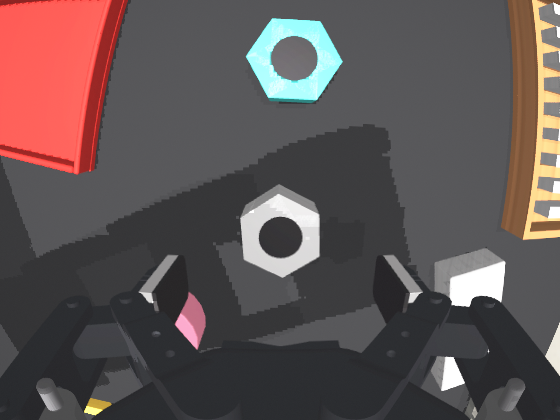

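The hex is at (280,232), with two flats nearly facing the jaws (left edge at column 242, right at 319). The pink disc sits beside the left finger at (190,320). I'll refine with a stricter mask and check clearance to the pink disc.

```bash
python3 - <<'E'
from h import *
f=np.load('pics/w15.npz');p,K,T=f['p'],f['K'],f['T']
h=cv2.cvtColor(p,cv2.COLOR_RGB2HSV)
m=((h[...,2]>125)&(h[...,1]<70)).astype(np.uint8);m[:170]=0;m[290:]=0;m[:,:225]=0;m[:,335:]=0
cs,_=cv2.findContours(m,0,2);m[:]=0;cv2.drawContours(m,[max(cs,key=cv2.contourArea)],-1,1,-1);print(m.sum())
for y in [0,.25,-.2]:print(fit('wrist',K,T,m,hexa,(635,208),y))
c=max(cs,key=cv2.contourArea);q=cv2.approxPolyDP(c,4,True).reshape(-1,2);print(q.tolist())
for u in q: print(np.round(onplane('wrist',K,T,u,30)[:2],1))
print('pink',onplane('wrist',np.load('pics/wrist6.npz')['K'],np.load('pics/wrist6.npz')['T'],(153,39),40))
E
```

```text
5607
(array([6.37108454e+02, 2.05650257e+02, 4.90367088e-02]), np.float64(0.014291552080227032))
(array([6.37063836e+02, 2.05634527e+02, 4.24036393e-02]), np.float64(0.014134821054488489))
(array([6.37139681e+02, 2.05525434e+02, 3.68257260e-02]), np.float64(0.01434462379818291))
[[278, 185], [247, 204], [240, 222], [243, 258], [283, 277], [319, 255], [319, 215], [313, 202]]
[635.8 237.2]
[617.9 226.2]
[613.5 215.3]
[614.4 192.4]
[638.7 179.6]
[660.4 194.3]
[659.5 219.5]
[655.8 227.3]
pink [548.46537788 126.40840457  40.        ]
```

```bash
python3 -m creep '[[-0.018,0.016,0.08,0,0,-0.013],[0,0,0.15,0,0,0],[0,0,0.16,0,0,0],[0,0,0.13,0,0,0],[0,0,0.08,0,0,0],[0,0,0.05,0,0,0],[0,0,0,0,0,0],[0,0,0,0,0,0]]'
python3 -m creep '[[0,0,0,0,0,0],[0,0,0,0,0,0],[0,0,0,0,0,0],[0,0,0,0,0,0],[0,0,0,0,0,0],[0,0,0,0,0,0],[0,0,0,0,0,0],[0,0,0,0,0,0]]' 1 60
python3 - <<'E'
from h import *
f=grab('wrist','w16.png')
E
```

```text
clock: 20.62
eef_pos: [637.2, 206.2, 75.2]
tcp_rot: [3.141, -0.0, 1.612]
contact_force: [0.9, 0.4, 0.4]
opening: 1.0
clock: 21.28
eef_pos: [637.4, 206.4, 75.8]
tcp_rot: [3.141, -0.0, 1.612]
contact_force: [-1.4, -0.4, 5.3]
opening: 0.527
```

View pics/w16.png

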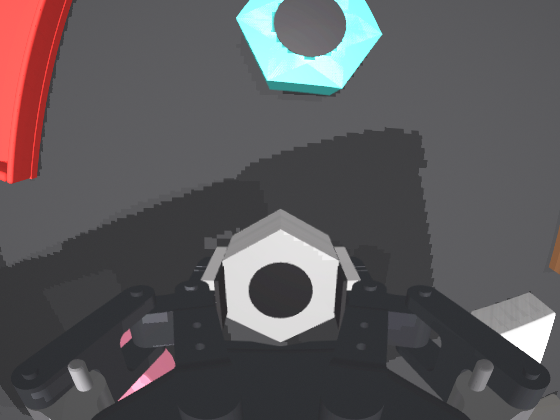

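Gripped squarely on two flats. Lift and carry to the tray.

```bash
python3 -m creep '[[0,0,-0.05,0,0,0],[0,0,-0.1,0,0,0],[0,0,-0.2,0,0,0],[0,0,-0.2,0,0,0],[0,0,-0.15,0,0,0],[0,0,-0.05,0,0,0],[0,0,0,0,0,0]]'
python3 -m creep '[[0.103,-0.153,0,0,0,0],[0.179,-0.268,0,0,0,0],[0.186,-0.278,0,0,0,0],[0.186,-0.278,0,0,0,0],[0.186,-0.278,0,0,0,0],[0.186,-0.278,0,0,0,0],[0.154,-0.23,0,0,0,0],[0.102,-0.154,0,0,0,0]]'
python3 -m creep '[[0,0,0,0,0,0],[0,0,0,0,0,0],[0,0,0,0,0,0],[0,0,0,0,0,0],[0,0,0,0,0,0]]'
python3 - <<'E'
from h import *
for n in ['side','wrist']:grab(n,n+'17.png')
a=cv2.imread('pics/side17.png')[60:240,60:300];b=cv2.imread('pics/wrist17.png');cv2.imwrite('pics/c17.png',np.hstack([cv2.resize(a,(400,300)),cv2.resize(b,(400,300))]))
E
```

```text
clock: 21.92
eef_pos: [637.8, 206.5, 151.9]
tcp_rot: [3.139, -0.001, 1.612]
contact_force: [0.7, -0.1, -2.7]
opening: 0.527
clock: 22.58
eef_pos: [437.2, 326.9, 148.9]
tcp_rot: [-3.139, 0.001, 1.613]
contact_force: [0.5, 0.6, -2.9]
opening: 0.521
clock: 23.0
eef_pos: [441.0, 326.0, 149.8]
tcp_rot: [3.142, 0.0, 1.611]
contact_force: [0.5, -0.2, -1.8]
opening: 0.523
```

View pics/c17.png

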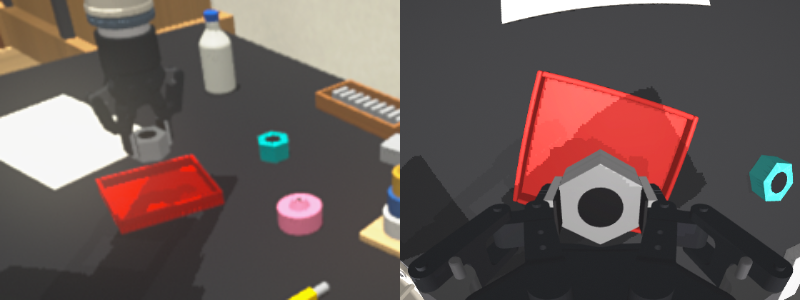

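The hex is above the tray, held level. Lower, partly open, and lift.

```bash
python3 -m creep '[[0,0,0.1,0,0,0],[0,0,0.2,0,0,0],[0,0,0.18,0,0,0],[0,0,0.1,0,0,0],[0,0,0.05,0,0,0],[0,0,0.03,0,0,0],[0,0,0.02,0,0,0],[0,0,0,0,0,0]]'
python3 -m creep '[[0,0,0.01,0,0,0],[0,0,0.01,0,0,0],[0,0,0,0,0,0],[0,0,0,0,0,0]]'
```

```text
clock: 23.77
eef_pos: [440.5, 326.6, 82.1]
tcp_rot: [3.141, -0.0, 1.612]
contact_force: [0.7, -0.0, -2.6]
opening: 0.528
clock: 24.1
eef_pos: [440.7, 326.8, 80.8]
tcp_rot: [3.14, -0.001, 1.612]
contact_force: [-0.5, -0.4, 5.0]
opening: 0.526
```

```bash
python3 -m creep '[[0,0,0,0,0,0],[0,0,0,0,0,0],[0,0,0,0,0,0],[0,0,0,0,0,0]]' -0.5
python3 -m creep '[[0,0,-0.05,0,0,0],[0,0,-0.15,0,0,0],[0,0,-0.25,0,0,0],[0,0,-0.3,0,0,0],[0,0,-0.3,0,0,0],[0,0,-0.2,0,0,0],[0,0,-0.1,0,0,0],[0,0,0,0,0,0]]'
python3 -m creep '[[0,0,0,0,0,0],[0,0,0,0,0,0],[0,0,0,0,0,0]]'
python3 - <<'E'
from h import *
for n in ['scene','side','wrist']:grab(n,n+'18.png')
f=np.load('pics/wrist18.npz');print(status.sense()['eef_pos'])
for n,k,mod,uv,c,x0 in [('wrist','plug',lambda y:box(50,14,0,14,y),None,'yel',(427,-7)),('side','plug',lambda y:box(50,14,0,14,y),None,'yel',(427,-7))]:
    g=np.load(f'pics/{n}18.npz');u=tuple(proj(n,g['K'],g['T'],[[*x0,14]])[0].astype(int))
    try:print(n,k,fit(n,g['K'],g['T'],mask_of(g['p'],u,c),mod,x0,0.))
    except Exception as e:print(n,e)
a=cv2.imread('pics/side18.png')[110:250,90:330];b=cv2.imread('pics/wrist18.png');c=cv2.imread('pics/scene18.png')[110:290,240:480]
cv2.imwrite('pics/c18.png',np.vstack([np.hstack([cv2.resize(a,(400,300)),cv2.resize(b,(400,300))]),np.hstack([cv2.resize(c,(400,300)),np.zeros((300,400,3),np.uint8)])]))
E
```

```text
clock: 24.43
eef_pos: [440.3, 326.5, 80.0]
tcp_rot: [3.141, -0.0, 1.612]
contact_force: [-0.1, 0.2, 0.3]
opening: 0.75
clock: 25.1
eef_pos: [441.1, 327.1, 217.4]
tcp_rot: [3.138, -0.002, 1.612]
contact_force: [0.2, 0.2, 0.2]
opening: 0.749
clock: 25.35
eef_pos: [439.5, 326.0, 213.4]
tcp_rot: [-3.139, 0.002, 1.612]
contact_force: [-0.7, -0.2, -0.4]
opening: 0.754
[439.86431763 326.20585272 213.87369772]
wrist min() iterable argument is empty
side plug (array([ 4.27204736e+02, -5.46639961e+00,  3.04635624e-03]), np.float64(0.1289088863892014))
```

View pics/c18.png

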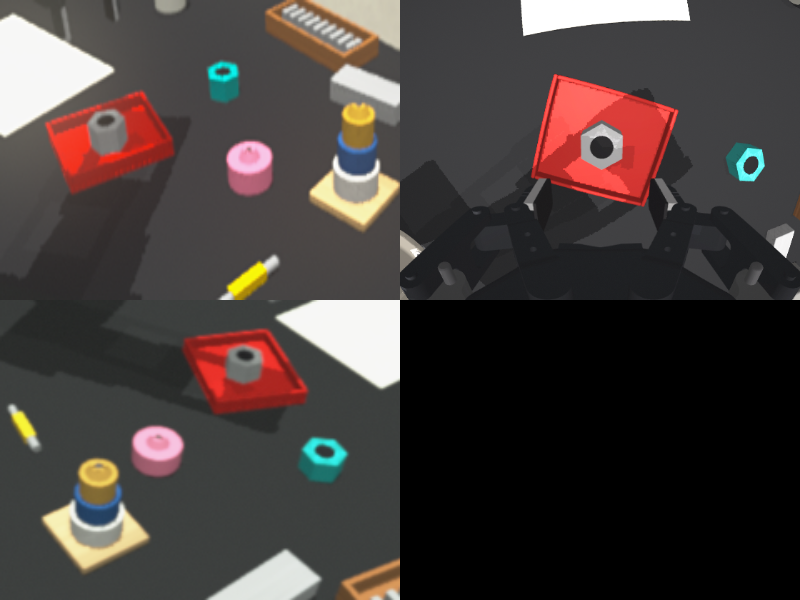

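The hex stands flat near the middle of the tray, the tower is straight, and the plug hasn't moved. Last, a numeric check of the tower heights and axes.

```bash
python3 - <<'E'
from h import *
G={n:np.load(f'pics/{n}18.npz') for n in ['scene','side']}
for n,g in G.items():
    for z0 in (70,72,74,78):
        u=tuple(proj(n,g['K'],g['T'],[[628,3.4,z0+20]])[0].astype(int)); m=mask_of(g['p'],u,'brass',22)
        x,c=fit(n,g['K'],g['T'],m,cyl(42,z0),(628,3.4)); print(n,z0,m.sum(),np.round(x,1),round(c,3))
# triangulate top-of-tower pixel: topmost row-centre of brass mask
    tip=proj(n,g['K'],g['T'],[[628,3.4,112],[628,3.4,102],[628,3.4,72],[628,3.4,42]]);print(np.round(tip,1).tolist())
E
```

```text
scene 70 543 [624.1   5.7] 0.08
scene 72 543 [625.8   5. ] 0.081
scene 74 543 [627.7   4.1] 0.086
scene 78 543 [631.1   2.4] 0.093
[[298.5, 208.8], [298.3, 212.8], [297.8, 224.4], [297.3, 235.4]]
side 70 367 [631.3   7.8] 0.098
side 72 367 [628.9   5.7] 0.103
side 74 367 [626.7   3.7] 0.108
side 78 367 [ 6.221e+02 -2.000e-01] 0.12
[[305.4, 158.1], [305.2, 162.2], [304.6, 174.2], [304.0, 185.7]]
```

The two cameras agree on the brass base at about z 73 (ideal 72) and (627,4), within calibration error. Handing in.

```bash
python3 -c "
from rig import order,status
s=status.sense();print(s['clock'],s['contact_force']);print(order.sign_off())"
```

```text
25.5 [ 0.28770598 -0.09687031  0.4774266 ]
the job is handed in; nothing more can be done
None
```

The job is handed in at about 25.5 s of the 112 s allowed. The aluminium, blue and brass discs are stacked on the stand in that order, and the steel hex blank stands in the red tray.

**Tower:** each disc met light contact (3–6 N) within about 1 mm of its expected seated height. Final pictures show it straight and concentric. The two fixed cameras put the brass disc's underside at about 73 mm, against 72 mm ideal, and its axis near (627, 4) mm. They only agree to within a few mm, so they do not confirm the seating on their own.

**Hex blank:** it was released at about (440.5, 326.7) mm, against a tray centre measured at (440, 326.5), and looks flat and upright.

**Plug gauge:** the side camera places it within about 1 mm of where it started. The wrist camera could not see it for a second check. The pink disc and the turquoise hex were not handled.

**Disagreements along the way:**
- **Hex yaw:** my first estimate from the scene camera (about 0.2 rad) was wrong. The close wrist view gave 0.04 rad, and I gripped to that.
- **Disc and hex positions:** the cameras differed by up to about 3 mm, so I used values in between.

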